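Seat the medal plate in the plotter

ROBOT

A 6-joint arm with a two-finger parallel gripper is mounted at the origin on the work surface. World frame = base frame: x ahead of the robot, y to its left, z up, the work surface at z = 0. Lengths are in m, angles in rad, forces in N, time in s.
With the tool pointing down it reaches from about 0.35 to 0.875 m from the base axis. Payload 4.2 kg.
Tool frame: the origin (TCP) lies midway between the tips of the shut fingers; the grasp point (between the pads) lies 19 mm behind it; z points along the fingers, y is the direction in which the jaws open and shut (so a half turn about z gives the same grasp; the last joint's range is limited). The gripper opens to 85 mm and grips with 20 to 120 N. Pads are 22 mm wide; open, the fingers measure 114 mm over their backs; the gripper's body (76 mm by 85 mm) begins 54 mm behind the grasp point. The pads swing forward as they close: fully open they stand 13 mm farther back than shut.
Start: joints at [-1.09, 0.385, 0.008, 0, -1.194, -0.259], TCP at [0.138, -0.61, 0.231] pointing down, gripper open.
Joint ranges: [-3.14, 3.14], [-1.21, 2.06], [-1.07, 1.41], [-3.16, 2.05], [-2.99, -0.16], [-3.1, 3.1]. Speed limits (rad/s): [2.79, 2.79, 3.14, 3.14, 3.14, 3.14].

INTERFACE

Orientations are given as a 3x3 rotation matrix whose columns are the frame's x, y, z axes.
In Python, from station import robot gives the robot as it stands.
- The arm moves only by the shell command python3 -m pendant 'ROWS'. ROWS is JSON, one flat list of numbers, 7 for each row, row after row: the finger opening in mm, from 0 to 85.4, then the shift along the world's x, y, z in mm, then the turn, a rotation vector about the world's x, y, z in rad. A call has 1 to 20 rows; each row is the pose to reach, as a shift and turn from the pose commanded when the call began; what a row does not reach only later rows make up. A row lasts 1/10 s, in which the tool goes at most 50 mm and 8.59 degrees, less where a joint would pass 70% of its speed; a pose out of reach is approached as far as the arm can. A call with a gripper value outside its range is refused whole. The fingers move at their own pace and stop on an object; the grip force is fixed at half the most. Time passes only in rows, so rows that repeat a pose let the fingers close. It gives the time, the measured TCP pose, the force and the opening at its end, in the units of the state.
- robot.observe(): the state, without advancing time (a new reading comes with each control period).
- robot.grab_frame(name): name is "side" or "top" or "wrist"; returns the picture (384x512x3 uint8, red, green, blue); there is no depth.
- robot.camera_info(name): a dict with "vertical_fov" (degrees; the focal length in pixels is half the picture's height over the tangent of half this angle, whatever the lens; pixels are square), "cx", "cy" (the principal point, pixels), "cam_to_world" (4x4, takes a point from camera to world coordinates). Camera axes: x right, y down, z forward; pixel columns grow to the right and rows downward; lengths in m; the calibration is good to about 2 mm. The wrist camera is an equidistant fisheye: a pixel r from the principal point sees the ray r / f radians off the axis. A picture is of the moment at which its call begins: read the wrist's pose just before it. camera_info takes no time and is no camera call; for the wrist camera it gives the pose at the moment of the call.
- robot.close_job(): hands the job in, once; it reports no verdict.
The state is a dict: "time_s": time; "joint_positions": joint angles; "qvel": joint speeds; "effort": joint torques, N m; "position": TCP position; "tool_rot": TCP orientation; "contact_force": force on the tool from outside, world axes, zero at the start; "moment": the same for the moment, N m; "width": finger opening in m.
Only numpy, scipy, OpenCV 4.12 (cv2) and the standard library are available. Lean on these libraries where they do the work, as an engineer would, in place of code of your own. Each camera call takes 0.05 s, during which the arm holds its last target.

TASK

Take the metal plate with the wooden medals off the cork mat by its blue handle and set it on the plotter's lift stage with its red mark at the stage's red mark. Press it down past the two sprung rollers, no harder than needed, so that they pull it fully home on its three balls, and let go. Leave the glue stick and the scissors where they are.

Things in the scene. Friction and masses are not known exactly. Their poses are not given: they have to be found in the camera images.
- plotter: White desktop pen plotter, fixed; base 280 (x) by 340 mm (y), 36 mm high; pen gantry 245 mm high parked 190 mm off on the +y side (pen 137 mm off). Origin: on the table, straight under the middle of its lift stage. Seated, the plate has its origin straight over this origin, the same yaw, and stands 84 mm above it plus the stage's unknown height error (up to 16 mm up or down).
- plate_grip (a point): Middle of the plate's blue handle: a bar 80 mm along its x, 14 mm wide in y, 16 mm high, on two legs, 52 mm above the plate's origin; pinch it across y. Going down, the rollers meet the bevels 11 mm before home and push up with up to 12 N; about 5 mm before home they snap over the ridges and pull down with about 6 N; then the balls stop it hard. Pushing there with over 20 N strains the stage.
- medal_plate: Aluminium plate 140 (x) by 120 (y) by 10 mm with four wooden medals fixed on it, 0.45 to 0.7 kg, loose on the mat on its three vee blocks. Origin: middle of the vee blocks' underside, 20 mm below the plate's top. Below, three 90 degree vees 20 mm wide fit the balls. Its y edges are bevelled to a ridge 15 mm above the origin.
- plate_red_end (a point): Red mark on the plate's top at its -x end, 66 mm from the middle; it goes to the end of the stage that has the red mark (-x of the plotter).
- mat: Cork mat 230 by 210 by 4 mm lying fixed on the table; origin at the middle of its underside.
- glue_stick: Yellow glue stick with red cap, standing, 27 mm across and 94 mm high; origin at the middle of its foot. Leave alone.
- scissors: Scissors with black handles lying on the table, 175 mm long, 9 mm high; origin at the pivot. Leave alone.
- stage_middle (a point): Nominal middle of the lift stage's aluminium top, 68 mm above the plotter's origin; it is cranked to suit the blanks, so its true height is up to 16 mm higher or lower (not measured). It has a red mark at -x, three 14 mm steel balls on posts (ball_a x -52, y 0; ball_b x 34, y 38; ball_c x 34, y -38 mm; tops 23 mm above the stage) and at y +-59 mm sprung brass rollers in 42 mm high housings.

How it is judged:
By the outcome, as a careful person would: the job done as asked, in the order asked, and still so for the second after the job is handed in, with the robot touching nothing.
It also fails if it takes over 48 s, if anything falls off the work surface, if the arm or the gripper's body presses on something with over 40 N, if the wrist force passes 120 N, or if a joint passes its speed limit or range.

## Working session

There is one attempt and no reset: what is moved stays moved. The work goes in short steps, Python scripts to look and compute and a shell command to move; the robot and the scene stay as the last step left them, time stands still between calls to the robot, and variables do not carry over. Pictures are saved under pics/ and viewed, and the job is handed in when it is done.

```bash
ls; mkdir -p pics; cat > h.py <<'E'
import numpy as np, cv2
from station import robot
def snap(n,fn):
    ci=robot.camera_info(n); im=robot.grab_frame(n)
    cv2.imwrite('pics/'+fn+'.png',cv2.cvtColor(im,cv2.COLOR_RGB2BGR)); np.savez('pics/'+fn+'.npz',im=im,T=ci['cam_to_world'],v=ci['vertical_fov'],c=[ci['cx'],ci['cy']],n=n)
def load(fn): return np.load('pics/'+fn+'.npz')
def ray(fn,u,v):
    d=load(fn); f=192/np.tan(np.radians(d['v'])/2); a=np.array([(u-d['c'][0]),(v-d['c'][1])])/f
    if str(d['n'])=='wrist':
        r=np.linalg.norm(a)+1e-12; k=np.array([*(a/r*np.sin(r)),np.cos(r)])
    else: k=np.array([*a,1.])
    T=d['T']; k=T[:3,:3]@k; return T[:3,3],k/np.linalg.norm(k)
def atz(fn,u,v,z):
    o,k=ray(fn,u,v); return o+k*(z-o[2])/k[2]
def tri(*obs):
    A=np.zeros((3,3));b=np.zeros(3)
    for fn,u,v in obs:
        o,k=ray(fn,u,v);P=np.eye(3)-np.outer(k,k);A+=P;b+=P@o
    x=np.linalg.solve(A,b)
    res=[np.linalg.norm((np.eye(3)-np.outer(k,k))@(x-o)) for o,k in [ray(*q) for q in obs]]
    return x,np.array(res)
def proj(fn,X):
    d=load(fn); T=d['T'];p=T[:3,:3].T@(np.array(X)-T[:3,3]); f=192/np.tan(np.radians(d['v'])/2)
    if str(d['n'])=='wrist':
        r=np.hypot(p[0],p[1]);th=np.arctan2(r,p[2]); q=p[:2]/r*th
    else: q=p[:2]/p[2]
    return q*f+d['c']
E
python3 - <<'E'
from h import *
np.set_printoptions(precision=4,suppress=True)
for n in ['side','top','wrist']:
    snap(n,n+'0'); d=load(n+'0'); print(n,d['v'],d['c'],d['T'])
s=robot.observe();print(s)
E
```

```text
pics
side 51.49361588972302 [258.2524 190.4058] [[-0.9944 -0.0707  0.0787  0.5183]
 [-0.1055  0.7088 -0.6975  0.4814]
 [-0.0065 -0.7019 -0.7123  0.6383]
 [ 0.      0.      0.      1.    ]]
top 54.923499331455226 [255.6001 197.2324] [[ 0.0157 -0.9949  0.0995  0.4953]
 [-0.9997 -0.0174 -0.016  -0.08  ]
 [ 0.0177 -0.0993 -0.9949  0.9055]
 [ 0.      0.      0.      1.    ]]
wrist 65.70646984690485 [254.1892 187.425 ] [[-0.2209  0.9325  0.2859  0.0647]
 [ 0.9753  0.2105  0.0668 -0.6257]
 [ 0.0021  0.2936 -0.9559  0.3744]
 [ 0.      0.      0.      1.    ]]
{'time_s': 0.15, 'joint_positions': array([-1.0904,  0.3854,  0.0069, -0.0003, -1.194 , -0.2586]), 'qvel': array([ 0.0004, -0.0019,  0.004 ,  0.0026,  0.0002,  0.0002]), 'effort': array([ -0.0007, -39.2677,  18.8582,   4.1886,  -0.0034,  -0.    ]), 'position': array([ 0.1374, -0.6093,  0.2305]), 'tool_rot': array([[-0.9755, -0.2199, -0.0005],
       [-0.2199,  0.9755,  0.0016],
       [ 0.0001,  0.0017, -1.    ]]), 'contact_force': array([ 0.8548,  0.4007, -0.1778]), 'moment': array([0.043 , 0.0298, 0.0332]), 'width': 0.08540572272869067}
```

View pics/side0.png

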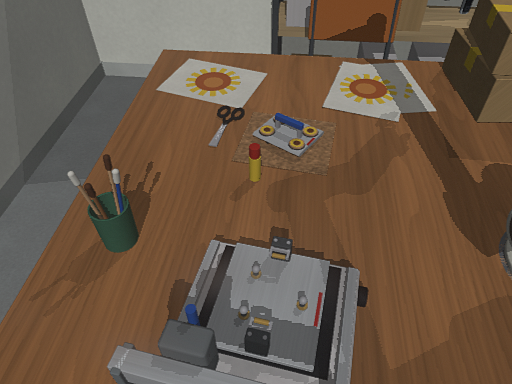

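View pics/top0.png

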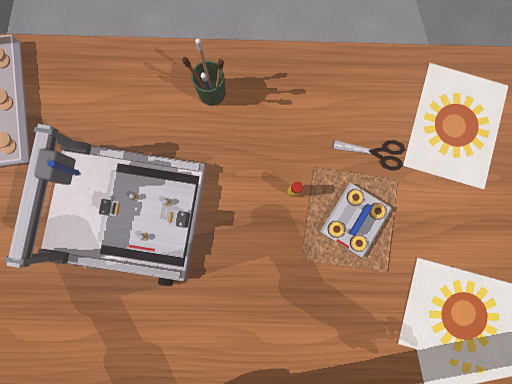

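View pics/wrist0.png

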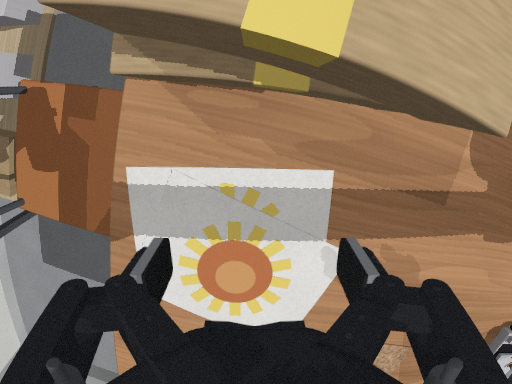

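```bash
python3 - <<'E'
import cv2
a=cv2.imread('pics/top0.png');b=cv2.imread('pics/side0.png')
z=lambda i,x,y,w,h,s:cv2.resize(i[y:y+h,x:x+w],None,fx=s,fy=s,interpolation=cv2.INTER_CUBIC)
cv2.imwrite('pics/tplate.png',z(a,300,160,100,115,5)); cv2.imwrite('pics/tplot.png',z(a,90,140,125,145,4))
cv2.imwrite('pics/splate.png',z(b,230,100,110,75,7)); cv2.imwrite('pics/splot.png',z(b,170,225,200,150,4))
E
```

```text
(no output)
```

View pics/tplate.png

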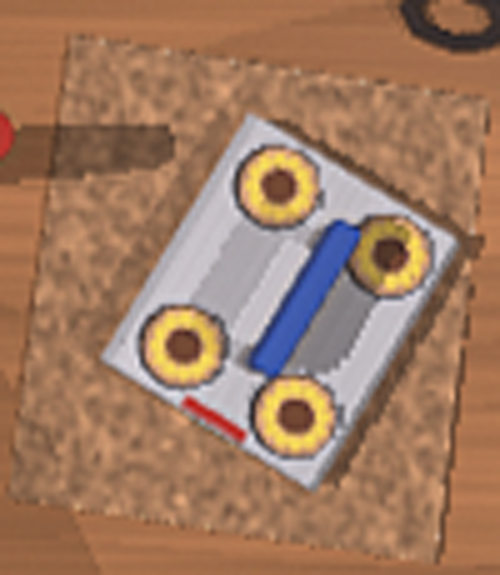

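View pics/tplot.png

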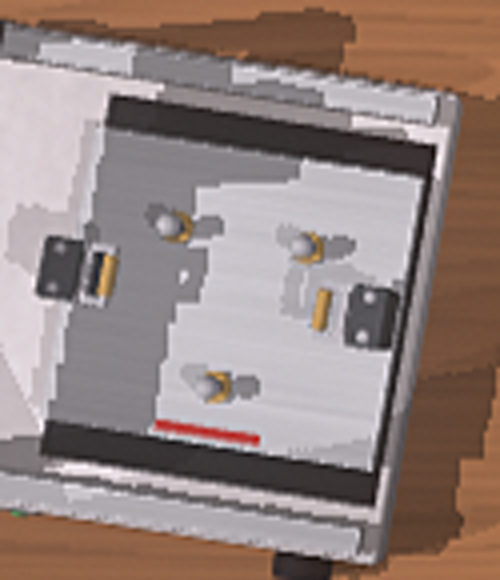

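View pics/splate.png

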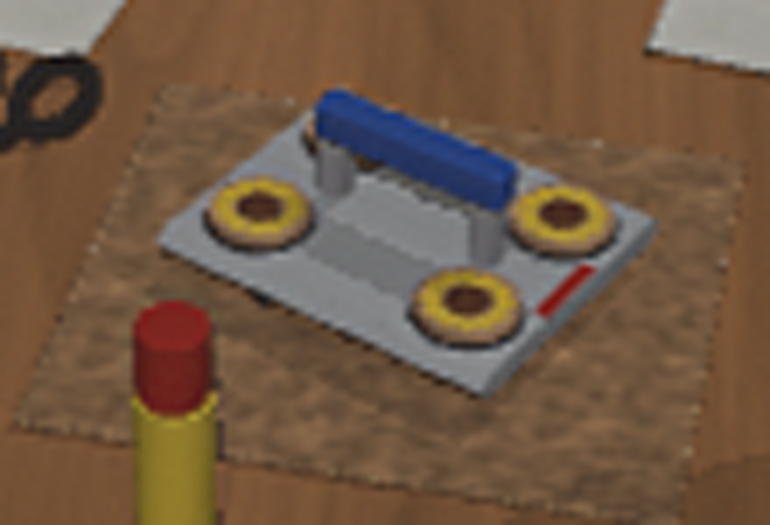

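View pics/splot.png

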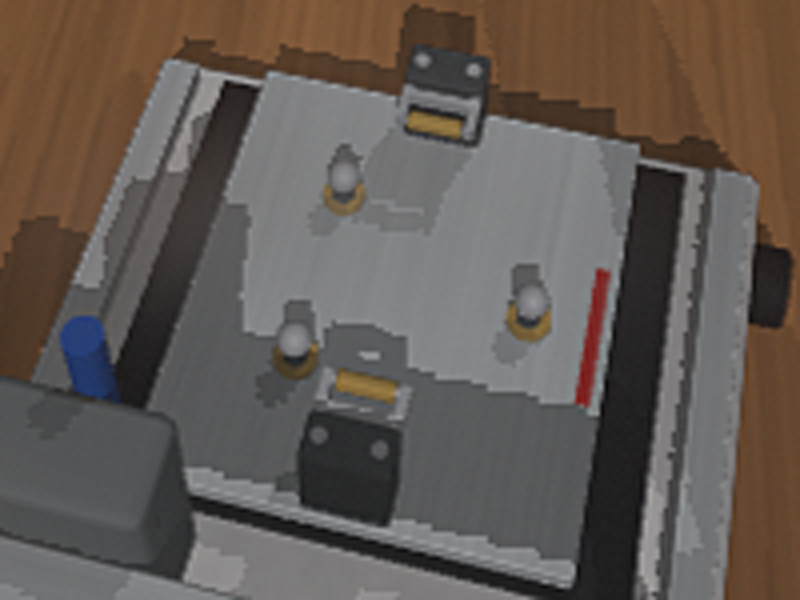

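```bash
cat > fit.py <<'E'
from h import *
from scipy.optimize import least_squares
np.set_printoptions(precision=4,suppress=True)
def px(off,s,p): return [off[0]+(p[0]+.5)/s-.5, off[1]+(p[1]+.5)/s-.5]
tp=lambda *p:px((300,160),5,p); sp=lambda *p:px((230,100),7,p)
tq=lambda *p:px((90,140),4,p); sq=lambda *p:px((170,225),4,p)
def Rz(a): return np.array([[np.cos(a),-np.sin(a),0],[np.sin(a),np.cos(a),0],[0,0,1]])
def fit(obs,p0,zfix=None):
    def f(p):
        z=zfix if zfix is not None else p[3]
        return np.concatenate([proj(c,Rz(p[2])@np.array(X)+[p[0],p[1],z])-uv for c,uv,X in obs])
    r=least_squares(f,p0,loss='soft_l1'); return r.x,f(r.x).reshape(-1,2),np.sqrt(np.diag(np.linalg.inv(r.jac.T@r.jac)))
# axes guess: top image up=+x, right=-y
P=[('top0',tp(343,228),(.040,0,.060)),('top0',tp(262,366),(-.040,0,.060)),('top0',tp(214,420),(-.066,0,.02))]
# corners in top: (250,115): +x,+y ; (457,240): +x,-y ; (310,488): -x,-y ; (103,358): -x,+y
for uv,X in [((250,115),(.07,.06)),((457,240),(.07,-.06)),((310,488),(-.07,-.06)),((103,358),(-.07,.06))]: P.append(('top0',tp(*uv),(*X,.018)))
for uv,X in [((162,240),(.07,.06)),((488,392),(-.07,.06)),((655,222),(-.07,-.06))]: P.append(('side0',sp(*uv),(*X,.018)))
P.append(('side0',sp(568,290),(-.066,0,.02)))
print('plate',*fit(P,[.5,-.25,-.5],.004))
print('plate zfree',fit(P,[.5,-.25,-.5,0.])[0])
for a,b in [((170,225),(296,340)),((304,246),(345,177)),((210,386),(533,300))]: print(tri(('top0',*tq(*a)),('side0',*sq(*b))))
Q=[]
for uv,vv,X in [((170,225),(296,340),(.034,.038)),((304,246),(345,177),(.034,-.038)),((210,386),(533,300),(-.052,0))]:
    Q+= [('top0',tq(*uv),(*X,.084)),('side0',sq(*vv),(*X,.084))]
print('plotter',*fit(Q,[.5,.15,-.1,0.]))
for n in ['glue']: print(tri(('top0',297,187),('side0',255,147)))
E
python3 fit.py
```

```text
plate [ 0.5334 -0.3349 -0.5346] [[ 1.2054 -0.9298]
 [ 0.0531  1.2965]
 [-0.4602 -0.1397]
 [-1.0717 -0.3777]
 [ 0.3851  0.5063]
 [ 1.0185  0.9748]
 [-0.9315  0.4541]
 [-1.1465  0.2552]
 [-0.9039 -0.1312]
 [ 0.7401 -0.5783]
 [-0.4673  0.407 ]] [0.001  0.0011 0.0137]
plate zfree [ 0.5334 -0.3353 -0.5345  0.0032]
(array([0.5765, 0.1853, 0.0711]), array([0.0004, 0.0004]))
(array([0.5659, 0.1096, 0.0708]), array([0.0005, 0.0005]))
(array([0.4863, 0.1588, 0.071 ]), array([0.0007, 0.0007]))
plotter [ 0.5374  0.152  -0.135  -0.013 ] [[ 0.1382  0.3296]
 [-0.0802 -0.1213]
 [-0.066   0.1644]
 [-0.3769 -0.0331]
 [-0.1077  0.491 ]
 [-0.2305  0.0779]] [0.0008 0.0009 0.0158 0.0019]
(array([ 0.6004, -0.1849,  0.0911]), array([0.0008, 0.0008]))
```

```bash
python3 -m pendant '[85,20,14,0,0,0,-0.04, 85,55,38,0,0,0,-0.11, 85,95,66,0,0,0,-0.18, 85,135,94,0,0,0,-0.26, 85,175,122,-10,0,0,-0.34, 85,215,150,-20,0,0,-0.42, 85,255,177,-30,0,0,-0.5, 85,295,205,-45,0,0,-0.58, 85,335,233,-60,0,0,-0.66, 85,365,254,-72,0,0,-0.71, 85,385,268,-80,0,0,-0.74, 85,395,275,-81,0,0,-0.757, 85,395,275,-81,0,0,-0.757, 85,395,275,-81,0,0,-0.757]'
python3 - <<'E'
from h import *
snap('wrist','wrist1');s=robot.observe();print(s['time_s'],s['position'],s['tool_rot'],s['joint_positions'],s['contact_force'])
E
```

```text
time_s: 1.55
position: [0.5322, -0.3346, 0.15]
tool_rot: [[-0.86, 0.509, -0.001], [0.509, 0.86, 0.0], [0.001, -0.0, -1.0]]
contact_force: [-0.7, 0.8, 0.1]
width: 0.0852
1.6 [ 0.53191988 -0.3350088   0.15034846] [[-8.60037915e-01  5.10230048e-01 -2.87274159e-04]
 [ 5.10230036e-01  8.60037962e-01  1.20013288e-04]
 [ 3.08301068e-04 -4.33599267e-05 -9.99999952e-01]] [-3.05038825e-01  4.54882110e-01 -9.38238861e-02 -3.30408510e-05
 -1.02240039e+00 -1.80119254e+00] [-0.11949188  0.57504726  0.27255628]
```

View pics/wrist1.png

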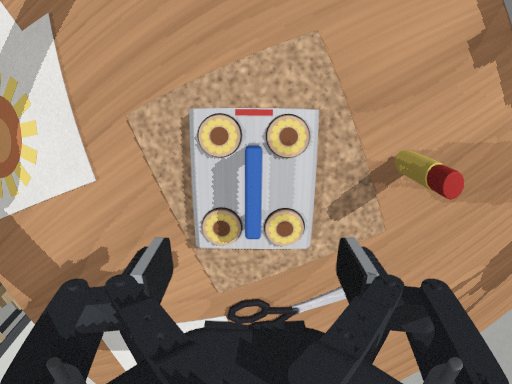

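```bash
cat >> fit.py <<'E'
print('--wrist')
W=[('wrist1',(254,146),(-.04,0,.06)),('wrist1',(252.5,239.5),(.04,0,.06)),('wrist1',(253.5,112),(-.066,0,.02))]
for uv,X in [((191,110),(-.07,-.06)),((319,110),(-.07,.06)),((197,248),(.07,-.06)),((310,248),(.07,.06))]: W.append(('wrist1',uv,(*X,.018)))
print('wrist plate',*fit(W,[.5,-.33,-.5],.004))
print('all',*fit(W+P,[.5,-.33,-.5],.004))
a=atz('wrist1',254,146,.064);b=atz('wrist1',252.5,239.5,.064);print(a,b,(a+b)/2,np.linalg.norm(a-b),np.arctan2(*(b-a)[1::-1]))
E
python3 fit.py | sed -n '/--wrist/,$p'
```

```text
--wrist
wrist plate [ 0.5353 -0.3366 -0.5392] [[-0.2369  2.1513]
 [ 0.7806  0.7656]
 [ 0.4873  0.6436]
 [-2.2281 -0.9199]
 [ 0.2558 -0.2024]
 [-0.9506 -1.6141]
 [ 0.5079 -0.9953]] [0.0006 0.0005 0.0067]
all [ 0.5348 -0.3363 -0.5388] [[-0.1982  1.4297]
 [ 0.8507  0.1789]
 [ 0.51    0.0132]
 [-2.2237 -1.512 ]
 [ 0.2927 -0.8427]
 [-0.925  -2.0722]
 [ 0.6203 -1.4949]
 [ 1.8442 -1.5119]
 [ 0.5743  0.626 ]
 [ 0.0015 -0.8077]
 [-0.366  -0.9856]
 [ 0.9836  0.0669]
 [ 1.4177  0.3907]
 [-0.4198 -0.3021]
 [-1.6627 -0.1986]
 [-1.6519 -0.5144]
 [ 0.188  -0.8409]
 [-1.1107  0.0857]] [0.0005 0.0004 0.0064]
[ 0.4996 -0.315   0.064 ] [ 0.5686 -0.3573  0.064 ] [ 0.5341 -0.3362  0.064 ] 0.08097099891480844 -0.5497092939093685
```

```bash
python3 -m pendant '[60,2,-1.5,-25,0,0,-0.007, 60,2,-1.5,-60,0,0,-0.007, 60,2,-1.5,-90,0,0,-0.007, 60,2,-1.5,-107,0,0,-0.007, 60,2,-1.5,-113,0,0,-0.007, 60,2,-1.5,-113,0,0,-0.007]'
python3 -m pendant '[10,0,0,0,0,0,0, 0,0,0,0,0,0,0, 0,0,0,0,0,0,0, 0,0,0,0,0,0,0, 0,0,0,0,0,0,0, 0,0,0,0,0,0,0, 0,0,0,0,0,0,0]'
python3 - <<'E'
from h import *
snap('wrist','wrist2');s=robot.observe();print(s['time_s'],s['position'],s['width'],s['contact_force'],s['moment'])
E
```

```text
time_s: 2.2
position: [0.5337, -0.3368, 0.0371]
tool_rot: [[-0.856, 0.517, -0.001], [0.517, 0.856, 0.0], [0.001, -0.0, -1.0]]
contact_force: [-0.2, 0.0, -0.5]
width: 0.0602
time_s: 2.9
position: [0.535, -0.3366, 0.0386]
tool_rot: [[-0.857, 0.516, 0.001], [0.516, 0.857, -0.001], [-0.002, -0.0, -1.0]]
contact_force: [-1.2, -0.8, 5.6]
width: 0.013
2.95 [ 0.53501477 -0.33664024  0.03862491] 0.012911170170434031 [-0.71593369 -0.74801587  6.62255409] [-0.1704022   0.45160338  0.04276667]
```

View pics/wrist2.png

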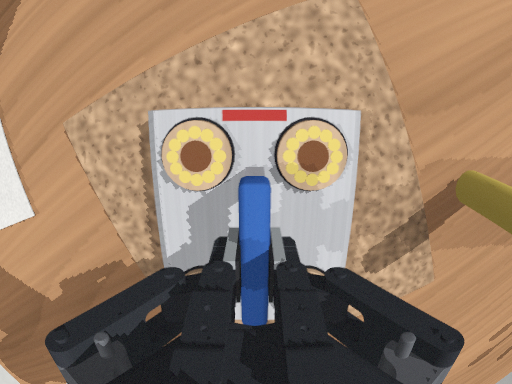

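```bash
python3 -m pendant '[0,0,0,4,0,0,0, 0,0,0,15,0,0,0, 0,0,0,35,0,0,0, 0,0,0,60,0,0,0, 0,0,0,60,0,0,0, 0,0,0,60,0,0,0, 0,0,0,60,0,0,0]'
python3 - <<'E'
from h import *
snap('wrist','wrist3');s=robot.observe();print(s['time_s'],s['position'],s['width'],s['contact_force'],s['moment'],s['tool_rot'])
E
```

```text
time_s: 3.65
position: [0.5331, -0.3354, 0.0953]
tool_rot: [[-0.856, 0.517, -0.003], [0.517, 0.856, 0.002], [0.004, 0.0, -1.0]]
contact_force: [-0.4, -0.4, -6.3]
width: 0.0128
3.7 [ 0.53320087 -0.33548522  0.09525259] 0.012889727700368378 [ 0.02081193 -0.36291137 -4.87864887] [ 0.03189616 -0.01254367 -0.02887599] [[-8.56327091e-01  5.16421361e-01 -3.59033073e-03]
 [ 5.16418095e-01  8.56334577e-01  1.85572839e-03]
 [ 4.03286213e-03 -2.65001259e-04 -9.99991833e-01]]
```

View pics/wrist3.png

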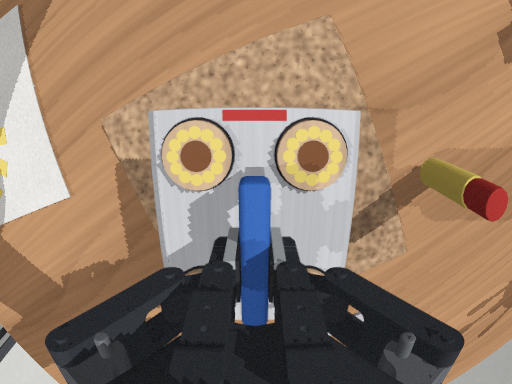

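```bash
python3 -m pendant '[0,0,0,30,0,0,0, 0,0,5,70,0,0,0, 0,0,15,110,0,0,0.03, 0,0,30,140,0,0,0.07, 0,1,55,155,0,0,0.12, 0,1,85,155,0,0,0.17, 0,2,120,155,0,0,0.22, 0,2,160,155,0,0,0.27, 0,3,200,155,0,0,0.32, 0,3,240,155,0,0,0.36, 0,4,280,155,0,0,0.39, 0,4,310,155,0,0,0.4, 0,4,328,155,0,0,0.4, 0,4,335,155,0,0,0.4, 0,4,335,155,0,0,0.4, 0,4,335,155,0,0,0.4, 0,4,335,155,0,0,0.4]'
python3 - <<'E'
from h import *
snap('wrist','wrist4');s=robot.observe();print(s['time_s'],s['position'],s['width'],s['contact_force'],s['moment'],s['tool_rot'],s['joint_positions'])
E
```

```text
time_s: 5.4
position: [0.5383, -0.0021, 0.252]
tool_rot: [[-0.99, 0.143, -0.001], [0.143, 0.99, -0.0], [0.001, -0.0, -1.0]]
contact_force: [-0.3, -0.0, -4.3]
width: 0.013
5.45 [ 0.53839732 -0.00212333  0.2521045 ] 0.01303086399836804 [-0.24926553 -0.43950686 -4.36361759] [ 0.02333619  0.02415087 -0.04419096] [[-9.89697551e-01  1.43173091e-01 -4.73325400e-04]
 [ 1.43173189e-01  9.89697633e-01 -1.79846555e-04]
 [ 4.42699841e-04 -2.45761202e-04 -9.99999872e-01]] [ 2.97420102e-01  2.22643220e-01 -1.70932794e-01  3.59846457e-05
 -1.17772556e+00 -2.01189708e+00]
```

View pics/wrist4.png

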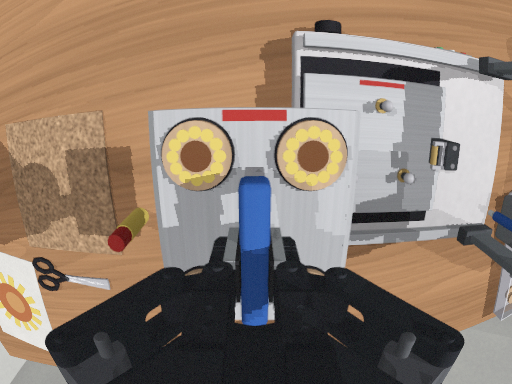

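```bash
python3 - <<'E'
import cv2
a=cv2.imread('pics/wrist4.png')
z=lambda i,x,y,w,h,s:cv2.resize(i[y:y+h,x:x+w],None,fx=s,fy=s,interpolation=cv2.INTER_CUBIC)
cv2.imwrite('pics/w4a.png',z(a,350,70,115,120,5)); cv2.imwrite('pics/w4b.png',z(a,140,95,230,100,3.4))
E
```

```text
(no output)
```

View pics/w4a.png

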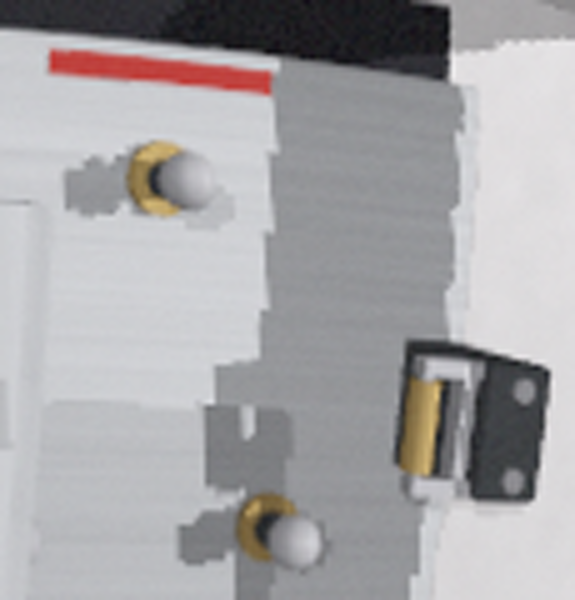

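View pics/w4b.png

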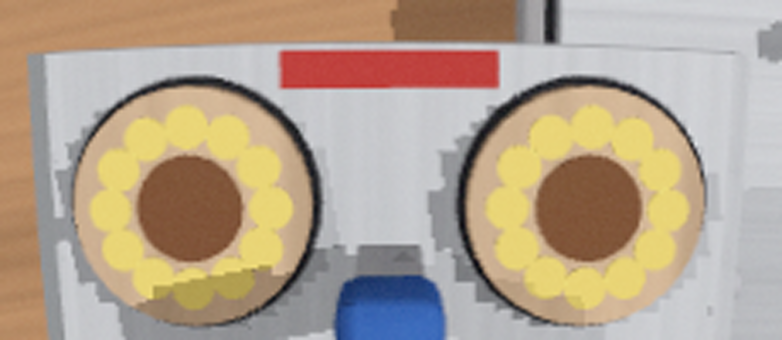

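```bash
cat > fit2.py <<'E'
from fit import *
print('=====')
wa=lambda *p:px((350,70),5,p); wb=lambda *p:px((140,95),3.4,p)
W4=[('wrist4',wa(187,181),(-.052,0,.084)),('wrist4',wa(296,543),(.034,.038,.084))]
print('plotter w4 only z fixed -.013',*fit(W4,[.53,.15,-.13],-.013))
print('tri a',tri(('wrist4',*wa(187,181)),('top0',*tq(210,386)),('side0',*sq(533,300))))
print('tri b',tri(('wrist4',*wa(296,543)),('top0',*tq(170,225)),('side0',*sq(296,340))))
print('all',*fit(Q+W4,[.53,.15,-.13,0]))
# plate in hand: top face z
tcp=np.array([.5384,-.0021,.2521])
c=atz('wrist4',*wb(389.5,69.5),tcp[2]-.0346+.02)
l=atz('wrist4',*wb(281,69.5),tcp[2]-.0346+.02);r=atz('wrist4',*wb(498,69.5),tcp[2]-.0346+.02)
d=r-l; yaw=np.arctan2(d[1],d[0])-np.pi/2; print('red',c-tcp,np.linalg.norm(d),yaw,'origin-tcp',(c-tcp)[:2]+.066*np.array([np.cos(yaw),np.sin(yaw)]))
l=atz('wrist4',*wb(30,56),tcp[2]-.0346+.015);r=atz('wrist4',*wb(744,56),tcp[2]-.0346+.015);d=r-l;m=(l+r)/2; yaw=np.arctan2(d[1],d[0])-np.pi/2; print('edges',np.linalg.norm(d),yaw,(m-tcp)[:2]+.07*np.array([np.cos(yaw),np.sin(yaw)]))
E
python3 fit2.py | sed -n '/=====/,$p'
```

```text
=====
plotter w4 only z fixed -.013 [ 0.5393  0.1536 -0.1322] [[ 0.1332  0.3371]
 [-0.1802 -0.3966]] [0.0011 0.001  0.021 ]
tri a (array([0.4866, 0.1592, 0.0721]), array([0.0008, 0.0008, 0.001 ]))
tri b (array([0.5769, 0.1856, 0.0726]), array([0.0011, 0.0007, 0.001 ]))
all [ 0.538   0.1526 -0.1381 -0.0116] [[-0.2535 -0.042 ]
 [-0.5901 -0.3533]
 [-0.4207 -0.095 ]
 [-0.6862 -0.2981]
 [-0.6159  0.2181]
 [-0.5617 -0.0038]
 [-0.0426 -0.6475]
 [-0.5449 -0.8126]] [0.0007 0.0007 0.0134 0.0014]
red [-0.0653  0.0097 -0.0146] 0.033880756278242885 -0.14242850730266587 origin-tcp [-0.      0.0004]
edges 0.11914131200757229 -0.1428820831924642 [ 0.0002 -0.0002]
```

```bash
python3 -m pendant '[0,0,15,0,0,0,0, 0,0,45,0,0,0,0.006, 0,0,80,0,0,0,0.006, 0,0,115,-10,0,0,0.006, 0,0,140,-30,0,0,0.006, 0,0,152,-55,0,0,0.006, 0,0,155,-72,0,0,0.006, 0,0,155,-90,0,0,0.006, 0,0,155,-100,0,0,0.006, 0,0,155,-100,0,0,0.006, 0,0,155,-100,0,0,0.006, 0,0,155,-100,0,0,0.006, 0,0,155,-100,0,0,0.006]'
python3 - <<'E'
from h import *
snap('wrist','wrist5');snap('top','top5');snap('side','side5');s=robot.observe();print(s['time_s'],s['position'],s['width'],s['contact_force'],s['moment'],s['tool_rot'])
E
```

```text
time_s: 6.75
position: [0.5391, 0.154, 0.1534]
tool_rot: [[-0.991, 0.136, 0.002], [0.136, 0.991, 0.001], [-0.002, 0.001, -1.0]]
contact_force: [-0.5, -0.8, -5.0]
width: 0.0123
6.9 [0.53872472 0.15387322 0.15286685] 0.012649954911955334 [ 0.34538222  0.01900432 -6.0034609 ] [-0.03084888  0.04693616 -0.01465408] [[-9.90723019e-01  1.35893513e-01  9.23733487e-04]
 [ 1.35894057e-01  9.90723220e-01  5.54069483e-04]
 [-8.39869766e-04  6.74459282e-04 -9.99999420e-01]]
```

View pics/wrist5.png

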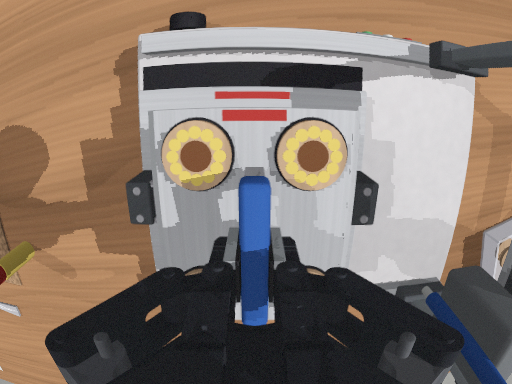

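View pics/side5.png

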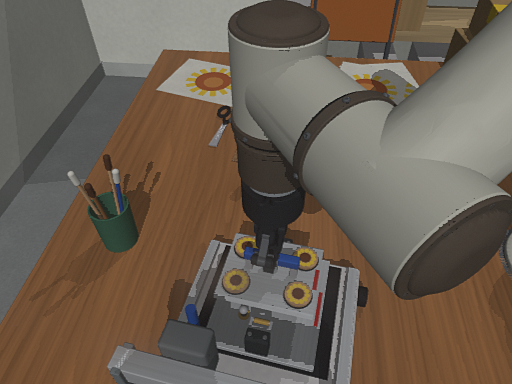

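View pics/top5.png

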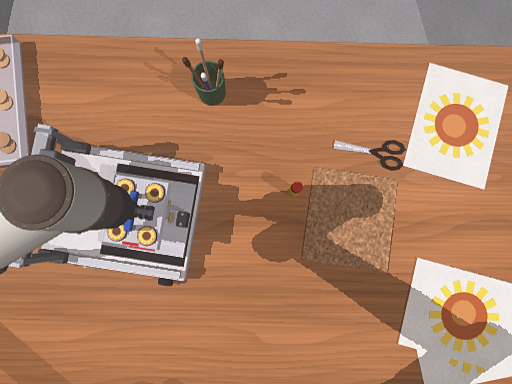

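```bash
python3 - <<'E'
from h import *
import cv2
a=cv2.imread('pics/wrist5.png')
cv2.imwrite('pics/w5a.png',cv2.resize(a[75:235,110:390],None,fx=2.8,fy=2.8,interpolation=cv2.INTER_CUBIC))
E
```

```text
(no output)
```

View pics/w5a.png

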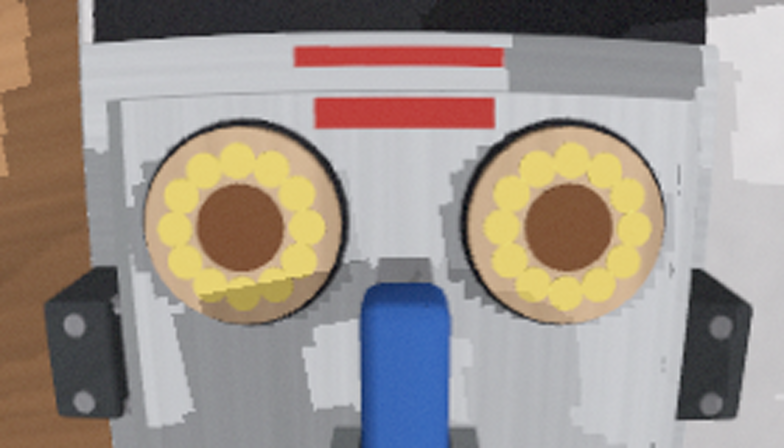

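```bash
python3 - <<'E'
from h import *
np.set_printoptions(precision=4,suppress=True)
q=lambda u,v:(110+(u+.5)/2.8-.5,75+(v+.5)/2.8-.5)
S=[atz('wrist5',*q(*p),.098) for p in [(73,325),(84,402),(721,327),(711,403)]]
m=sum(S)/4;print('hous mid',m, np.linalg.norm(S[0]-S[2]),np.linalg.norm(S[1]-S[3]))
d=S[2]-S[0]+S[3]-S[1];print('yaw',np.arctan2(d[1],d[0])-np.pi/2)
r=atz('wrist5',*q(398.5,56),.056);print('stage red',r)
l,rr=atz('wrist5',*q(294,56),.056),atz('wrist5',*q(503,56.5),.056);d=rr-l;print(np.linalg.norm(d),'yaw',np.arctan2(d[1],d[0])-np.pi/2)
o=np.array([.53872,.15387,.15287])
z=o[2]-.0346+.02
c=atz('wrist5',*q(404.5,113),z);l=atz('wrist5',*q(315,113),z);rr=atz('wrist5',*q(494,113),z);d=rr-l;yaw=np.arctan2(d[1],d[0])-np.pi/2
print('plate red',c,yaw,'origin',c[:2]+.066*np.array([np.cos(yaw),np.sin(yaw)]))
# plotter axis lateral coordinate
for yaw in(-.136,):
  n=np.array([-np.sin(yaw),np.cos(yaw)]); print('lateral: housing',n@m[:2],'stage red',n@r[:2],'plate red',n@c[:2],'tcp',n@o[:2])
# stage-h from screws spacing unknown
E
```

```text
hous mid [0.5394 0.1523 0.098 ] 0.1718582558077816 0.1715082161950211
yaw -0.1379625310155368
stage red [0.4618 0.1633 0.056 ]
0.05992131566241895 yaw -0.13926170650554326
plate red [0.4738 0.1633 0.1383] -0.1354188231943554 origin [0.5392 0.1544]
lateral: housing 0.22400076200411415 stage red 0.22437747573847588 plate red 0.22599112787006964 tcp 0.22548947655856544
```

```bash
python3 -m pendant '[0,0,-1.7,-6,0,0,-0.002, 0,0,-1.7,-16,0,0,-0.002, 0,0,-1.7,-24,0,0,-0.002, 0,0,-1.7,-29,0,0,-0.002, 0,0,-1.7,-29,0,0,-0.002, 0,0,-1.7,-29,0,0,-0.002, 0,0,-1.7,-29,0,0,-0.002]'
python3 -m pendant '[0,0,0,-1,0,0,0, 0,0,0,-2,0,0,0, 0,0,0,-2,0,0,0, 0,0,0,-2,0,0,0]'
python3 -m pendant '[0,0,0,-1,0,0,0, 0,0,0,-2,0,0,0, 0,0,0,-2,0,0,0, 0,0,0,-2,0,0,0]'
```

```text
time_s: 7.6
position: [0.5389, 0.1523, 0.1236]
tool_rot: [[-0.99, 0.138, 0.001], [0.138, 0.99, 0.0], [-0.001, 0.0, -1.0]]
contact_force: [0.2, -0.3, -4.8]
width: 0.013
time_s: 8.0
position: [0.5385, 0.1521, 0.1214]
tool_rot: [[-0.99, 0.138, 0.0], [0.138, 0.99, 0.0], [-0.0, 0.0, -1.0]]
contact_force: [-0.4, -0.4, -5.3]
width: 0.0128
time_s: 8.4
position: [0.5385, 0.1521, 0.1192]
tool_rot: [[-0.99, 0.138, -0.0], [0.138, 0.99, -0.0], [0.0, -0.0, -1.0]]
contact_force: [0.9, 0.1, -6.1]
width: 0.0132
```

Still free. Continue in 1 mm steps, watching the force.

```bash
python3 -m pendant '[0,0,0,-1,0,0,0, 0,0,0,-1,0,0,0, 0,0,0,-1,0,0,0]'|egrep 'pos|force'
python3 -m pendant '[0,0,0,-1,0,0,0, 0,0,0,-1,0,0,0, 0,0,0,-1,0,0,0]'|egrep 'pos|force'
python3 -m pendant '[0,0,0,-1,0,0,0, 0,0,0,-1,0,0,0, 0,0,0,-1,0,0,0]'|egrep 'pos|force'
```

```text
position: [0.5385, 0.1521, 0.1183]
contact_force: [-0.7, 0.3, -5.8]
position: [0.5385, 0.1521, 0.1173]
contact_force: [-0.8, -0.3, -5.1]
position: [0.5386, 0.1521, 0.1164]
contact_force: [-0.1, -1.6, -3.4]
```

```bash
python3 -m pendant '[0,0,0,-1,0,0,0, 0,0,0,-1,0,0,0, 0,0,0,-1,0,0,0]'|egrep 'pos|force'
python3 -m pendant '[0,0,0,-1,0,0,0, 0,0,0,-1,0,0,0, 0,0,0,-1,0,0,0]'|egrep 'pos|force'
```

```text
position: [0.5388, 0.1522, 0.116]
contact_force: [-1.4, -0.8, 1.2]
position: [0.5392, 0.1526, 0.1152]
contact_force: [-1.5, -0.1, 5.3]
```

```bash
python3 -m pendant '[0,0,0,-1,0,0,0, 0,0,0,-1,0,0,0, 0,0,0,-1,0,0,0]'|egrep 'pos|force|rot'
```

```text
position: [0.5395, 0.1526, 0.1142]
tool_rot: [[-0.991, 0.137, 0.002], [0.137, 0.991, 0.001], [-0.002, 0.001, -1.0]]
contact_force: [-0.6, -1.1, 5.3]
```

```bash
python3 -m pendant '[0,0,0,-1,0,0,0, 0,0,0,-1,0,0,0, 0,0,0,-1,0,0,0]'|egrep 'pos|force|rot'
```

```text
position: [0.5397, 0.1525, 0.1133]
tool_rot: [[-0.991, 0.137, 0.003], [0.137, 0.991, 0.001], [-0.003, 0.001, -1.0]]
contact_force: [0.0, 0.1, 5.6]
```

```bash
python3 -m pendant '[0,0,0,-1,0,0,0, 0,0,0,-1,0,0,0, 0,0,0,-1,0,0,0]'|egrep 'pos|force|rot'
```

```text
position: [0.5389, 0.1522, 0.1106]
tool_rot: [[-0.99, 0.138, 0.001], [0.138, 0.99, 0.0], [-0.001, 0.0, -1.0]]
contact_force: [3.5, 0.0, -3.2]
```

```bash
python3 -m pendant '[0,0,0,-1,0,0,0, 0,0,0,-1,0,0,0, 0,0,0,-1,0,0,0]'|egrep 'pos|force|rot'
```

```text
position: [0.5375, 0.1518, 0.1085]
tool_rot: [[-0.99, 0.139, -0.003], [0.139, 0.99, -0.001], [0.003, -0.001, -1.0]]
contact_force: [2.0, 0.5, -10.5]
```

```bash
python3 -m pendant '[0,0,0,-1,0,0,0, 0,0,0,-1,0,0,0, 0,0,0,-1,0,0,0]'|egrep 'pos|force|rot'
```

```text
position: [0.5374, 0.1518, 0.1081]
tool_rot: [[-0.99, 0.138, -0.003], [0.138, 0.99, -0.001], [0.003, -0.001, -1.0]]
contact_force: [0.9, 0.7, -12.9]
```

```bash
python3 -m pendant '[0,0,0,-0.7,0,0,0, 0,0,0,-0.7,0,0,0, 0,0,0,-0.7,0,0,0]'|egrep 'pos|force|rot'
```

```text
position: [0.5375, 0.1518, 0.108]
tool_rot: [[-0.99, 0.138, -0.002], [0.138, 0.99, -0.001], [0.002, -0.001, -1.0]]
contact_force: [-0.1, 0.8, -11.9]
```

```bash
python3 -m pendant '[0,0,0,-0.7,0,0,0, 0,0,0,-0.7,0,0,0, 0,0,0,-0.7,0,0,0]'|egrep 'pos|force|rot'
```

```text
position: [0.5378, 0.1519, 0.1076]
tool_rot: [[-0.99, 0.138, -0.001], [0.138, 0.99, -0.0], [0.001, -0.001, -1.0]]
contact_force: [-1.3, 0.1, -11.0]
```

```bash
python3 -m pendant '[0,0,0,-0.7,0,0,0, 0,0,0,-0.7,0,0,0, 0,0,0,-0.7,0,0,0]'|egrep 'pos|force|rot'
```

```text
position: [0.5383, 0.152, 0.107]
tool_rot: [[-0.99, 0.138, -0.001], [0.138, 0.99, -0.0], [0.001, -0.0, -1.0]]
contact_force: [-1.1, 0.2, -11.7]
```

```bash
python3 -c "
from h import *
snap('side','side6');snap('wrist','wrist6')"
```

```text
(no output)
```

View pics/wrist6.png

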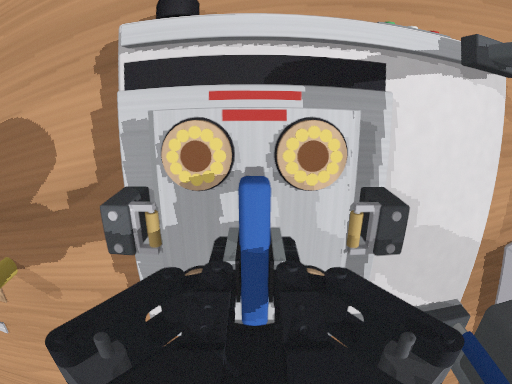

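```bash
python3 -m pendant '[0,0,0,-0.7,0,0,0, 0,0,0,-0.7,0,0,0, 0,0,0,-0.7,0,0,0]'|egrep 'pos|force|rot'
```

```text
position: [0.5386, 0.1521, 0.1064]
tool_rot: [[-0.99, 0.138, 0.0], [0.138, 0.99, 0.0], [-0.0, 0.0, -1.0]]
contact_force: [-1.6, -0.3, -11.8]
```

```bash
python3 -m pendant '[0,0,0,-0.7,0,0,0, 0,0,0,-0.7,0,0,0, 0,0,0,-0.7,0,0,0]'|egrep 'pos|force|rot'
```

```text
position: [0.5389, 0.1522, 0.106]
tool_rot: [[-0.99, 0.138, 0.001], [0.138, 0.99, 0.0], [-0.001, 0.0, -1.0]]
contact_force: [-0.8, 0.3, -11.0]
```

```bash
python3 -m pendant '[0,0,0,-0.7,0,0,0, 0,0,0,-0.7,0,0,0, 0,0,0,-0.7,0,0,0]'|egrep 'pos|force|rot'
```

```text
position: [0.539, 0.1522, 0.1057]
tool_rot: [[-0.99, 0.138, 0.001], [0.138, 0.99, 0.0], [-0.001, 0.0, -1.0]]
contact_force: [-0.2, -0.9, -6.7]
```

```bash
python3 -m pendant '[0,0,0,-0.7,0,0,0, 0,0,0,-0.7,0,0,0, 0,0,0,-0.7,0,0,0]'|egrep 'pos|force|rot'
```

```text
position: [0.5391, 0.1522, 0.1056]
tool_rot: [[-0.991, 0.137, 0.002], [0.137, 0.991, 0.0], [-0.002, 0.001, -1.0]]
contact_force: [-2.0, -2.2, 1.3]
```

```bash
python3 -m pendant '[0,0,0,-0.6,0,0,0, 0,0,0,-0.6,0,0,0, 0,0,0,-0.6,0,0,0]'|egrep 'pos|force|rot'
```

```text
position: [0.5392, 0.1522, 0.1055]
tool_rot: [[-0.991, 0.137, 0.002], [0.137, 0.991, 0.0], [-0.002, 0.0, -1.0]]
contact_force: [-3.6, -1.5, 5.1]
```

```bash
python3 -m pendant '[35,0,0,0.5,0,0,0, 35,0,0,0.5,0,0,0, 35,0,0,0.5,0,0,0, 35,0,0,0.5,0,0,0, 35,0,0,0.5,0,0,0]'
python3 -m pendant '[35,0,0,8,0,0,0, 35,0,0,25,0,0,0, 35,0,0,50,0,0,0, 35,0,0,90,0,0,0, 35,0,0,130,0,0,0, 35,0,-20,150,0,0,0, 35,0,-50,150,0,0,0, 35,-5,-90,150,0,0,0, 35,-5,-130,150,0,0,0, 35,-5,-150,150,0,0,0, 35,-5,-150,150,0,0,0, 35,-5,-150,150,0,0,0]'
python3 -c "
from h import *
for n in ['side','top','wrist']: snap(n,n+'7')
print(robot.observe()['time_s'])
import cv2
a=cv2.imread('pics/top7.png');b=cv2.imread('pics/side7.png')
z=lambda i,x,y,w,h,s:cv2.resize(i[y:y+h,x:x+w],None,fx=s,fy=s,interpolation=cv2.INTER_CUBIC)
cv2.imwrite('pics/t7.png',z(a,90,140,125,145,4)); cv2.imwrite('pics/s7.png',z(b,170,225,200,150,4))
"
```

```text
time_s: 14.4
position: [0.5388, 0.1523, 0.1043]
tool_rot: [[-0.99, 0.138, 0.0], [0.138, 0.99, 0.0], [-0.0, 0.0, -1.0]]
contact_force: [-0.6, 0.1, 0.9]
width: 0.0352
time_s: 15.6
position: [0.5336, 0.002, 0.2548]
tool_rot: [[-0.99, 0.139, 0.001], [0.139, 0.99, 0.0], [-0.001, 0.0, -1.0]]
contact_force: [-0.2, 1.2, -0.8]
width: 0.0345
15.75
```

View pics/t7.png

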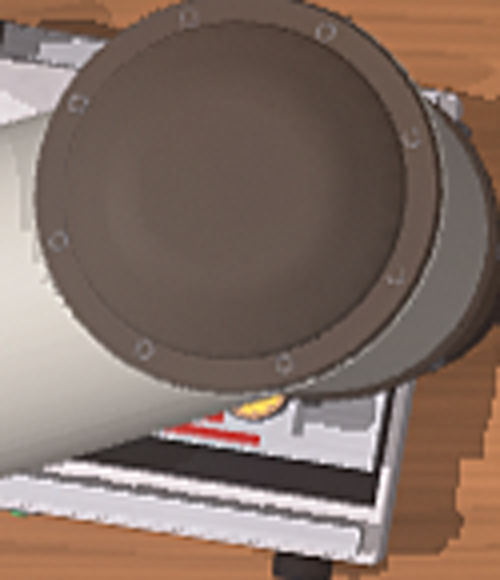

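View pics/s7.png

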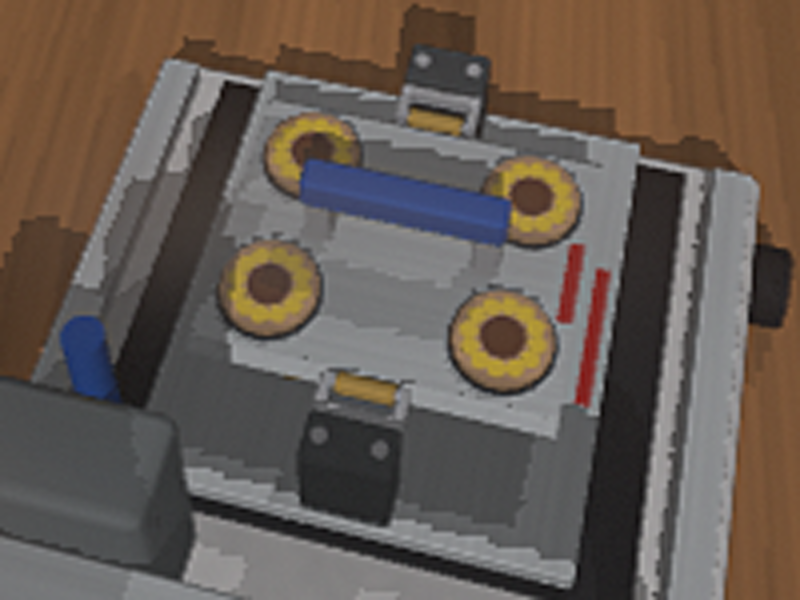

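View pics/wrist7.png

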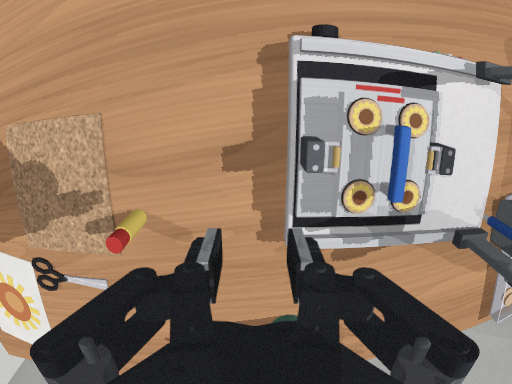

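View pics/top7.png

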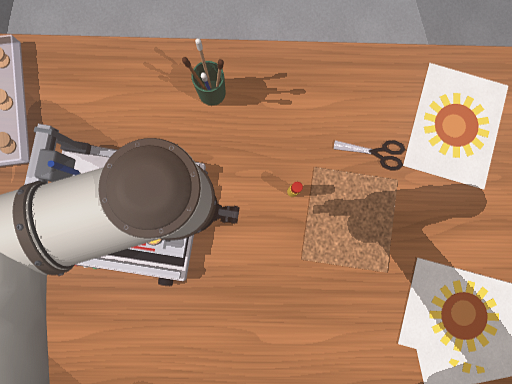

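```bash
python3 - <<'E'
import cv2
a=cv2.imread('pics/wrist7.png')
cv2.imwrite('pics/w7a.png',cv2.resize(a[70:230,290:450],None,fx=3.7,fy=3.7,interpolation=cv2.INTER_CUBIC))
E
```

View pics/w7a.png

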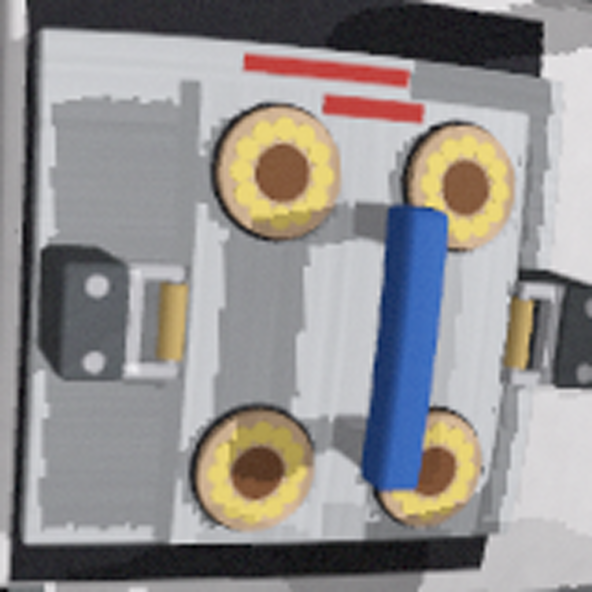

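```bash
python3 - <<'E' 2>&1 | sed -n '/=====/,$p'
from fit2 import *
print('=====');print('=====')
w=lambda *p:px((290,70),3.7,p)
for n,a,b in [('-x-y',(531,194),(282,172)),('-x+y',(504,336),(466,187)),('+x-y',(313,152),(258,468)),('+x+y',(270,284),(436,470)),('plred',(570,283),(374,109)),('stred',(593,337),(326,71))]:
    x,r=tri(('side7',*sq(*a)),('wrist7',*w(*b)));l=Rz(-(-.1375))@(x-[.5390,.1525,0]);print(n,x,'local',l,r)
E
```

```text
=====
plotter w4 only z fixed -.013 [ 0.5393  0.1536 -0.1322] [[ 0.1332  0.3371]
 [-0.1802 -0.3966]] [0.0011 0.001  0.021 ]
tri a (array([0.4866, 0.1592, 0.0721]), array([0.0008, 0.0008, 0.001 ]))
tri b (array([0.5769, 0.1856, 0.0726]), array([0.0011, 0.0007, 0.001 ]))
all [ 0.538   0.1526 -0.1381 -0.0116] [[-0.2535 -0.042 ]
 [-0.5901 -0.3533]
 [-0.4207 -0.095 ]
 [-0.6862 -0.2981]
 [-0.6159  0.2181]
 [-0.5617 -0.0038]
 [-0.0426 -0.6475]
 [-0.5449 -0.8126]] [0.0007 0.0007 0.0134 0.0014]
red [-0.0653  0.0097 -0.0146] 0.033880756278242885 -0.14242850730266587 origin-tcp [-0.      0.0004]
edges 0.11914131200757229 -0.1428820831924642 [ 0.0002 -0.0002]
=====
=====
-x-y [0.4894 0.1278 0.098 ] local [-0.0458 -0.0313  0.098 ] [0.0002 0.0002]
-x+y [0.4978 0.1896 0.0975] local [-0.0459  0.0311  0.0975] [0.0005 0.0005]
+x-y [0.5776 0.1161 0.0968] local [ 0.0432 -0.0308  0.0968] [0.0002 0.0002]
+x+y [0.5865 0.1777 0.0984] local [0.0436 0.0314 0.0984] [0.0004 0.0004]
plred [0.4732 0.162  0.0917] local [-0.0665  0.0003  0.0917] [0.0003 0.0003]
stred [0.4611 0.1633 0.0546] local [-0.0786  0.      0.0546] [0.0006 0.0006]
```

```bash
python3 -c "
from station import robot
s=robot.observe();print(s['time_s'],s['contact_force'],s['width']);print(robot.close_job())"
```

```text
15.75 [ 0.53227015  0.36414433 -0.11652263] 0.03512756184663663
the job is handed in; nothing more can be done
None
```

The medal plate is on the plotter's lift stage, red mark to red mark, pressed past both rollers and released. I handed the job in at 15.75 s.

**Pressing down:** I went down in steps of 0.6–1 mm. At rest after each step the force on the tool changed by about +11 N before the rollers snapped over. It then changed by about −6 N while they pulled. The plate stopped hard on the balls with the robot pushing about 5 N, and I let go there.

**Last checks, from the pictures after release:**
- **Level:** the four medals lie within about 1.6 mm of the same height.
- **Position:** the plate is within about 1 mm of the stage's middle, and the red marks are in line to 0.3 mm.
- **Height:** the plate's top measures 37.1 mm above the stage against the 36 mm expected. I put that 1.1 mm down to camera error, because the calibration is only good to about 2 mm and the stop on the balls was hard.
- **Other objects:** the glue stick and scissors show in the same places in the first and last top pictures. The gripper was clear of everything.

The camera estimates of the stage's position disagreed by up to 2 mm before lowering. I settled it by centring between the roller housings, and the final fit agreed with that.

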